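# Lock the cutting guide's two captive bolts

## Robot

A 7-joint arm with a two-finger parallel gripper is mounted at the origin on the work surface. World frame = base frame: x ahead of the robot, y to its left, z up, the work surface at z = 0. Lengths are in m, angles in rad, forces in N, time in s.
With the tool pointing down it reaches from about 0.35 to 0.9 m from the base axis. Payload 7.2 kg.
Tool frame: the origin (TCP) lies at the very end of the fingers, on their centre line; the grasp point (between the pads) lies 19 mm behind it; y points along the fingers, z is the direction in which the jaws open and shut, and the axes are right-handed (so a half turn about y gives the same grasp; the last joint's range is limited). The gripper opens to 88 mm and grips with 3 to 60 N. Pads are 20 mm wide; open, the fingers measure 115 mm over their backs; the gripper's body (75 mm by 178 mm) begins 61 mm behind the grasp point.
Start: joints at [-1.283, 0.411, -0.013, 1.596, 0.006, 1.134, -0.082], TCP at [0.218, 0.586, 0.223] pointing down, gripper open.
Joint ranges: [-2.95, 2.95], [-0.29, 1.99], [-1.47, 1.44], [0.14, 2.54], [-1.03, 4.17], [0.13, 1.85], [-2.86, 2.86]. Speed limits (rad/s): [2.39, 2.39, 3.01, 3.01, 3.14, 3.14, 3.14].

## Interface

Orientations are given as a unit quaternion [x, y, z, w].
In Python, from workcell import arm gives the robot as it stands.
- The arm moves only by the shell command python3 -m pendant 'ROWS' [OPENING]. ROWS is JSON, a list of rows, each a list of 2 entries, a list of its own where there are three numbers: the shift along the tool's x, y, z in mm, then the turn, a rotation vector about the tool's x, y, z in degrees. A call has 1 to 20 rows; each row is the pose to reach, as a shift and turn from the pose commanded when the call began, along the tool's axes at that moment; what a row does not reach only later rows make up. A row lasts 1/8 s, in which the tool goes at most 62.5 mm and 10.7 degrees, less where a joint would pass 70% of its speed; a pose out of reach is approached as far as the arm can. A call with a gripper value outside its range is refused whole. OPENING is the finger opening in mm, from 0 to 87.8, set as the call begins (- or left out, the last holds). The fingers move at their own pace and stop on an object; the grip force is fixed at half the most. Time passes only in rows, so rows that repeat a pose let the fingers close. It gives the time, the measured TCP pose, the force and the opening at its end, in the units of the state.
- arm.state(): the state, without advancing time (a new reading comes with each control period).
- arm.get_image(name): name is "scene" or "top" or "wrist"; returns the picture (480x640x3 uint8, red, green, blue); there is no depth.
- arm.get_calibration(name): a dict with "fov_y" (degrees; the focal length in pixels is half the picture's height over the tangent of half this angle, whatever the lens; pixels are square), "cx", "cy" (the principal point, pixels), "rvec" (rotation vector, rad) and "tvec" (3), from world to camera coordinates, as OpenCV has them; the wrist camera has in their place "mount" (4x4, takes a point from camera to tool coordinates, whose origin is the TCP and whose axes are the tool frame's). Camera axes: x right, y down, z forward; pixel columns grow to the right and rows downward; lengths in m; the calibration is good to about 2 mm. The wrist camera is an equidistant fisheye: a pixel r from the principal point sees the ray r / f radians off the axis. A picture is of the moment at which its call begins: read the wrist's pose just before it. get_calibration takes no time and is no camera call.
- arm.finish_job(): hands the job in, once; it reports no verdict.
The state is a dict: "time_s": time; "joint_positions": joint angles; "joint_velocities": joint speeds; "joint_efforts": joint torques, N m; "ee_pos": TCP position; "tcp_rot": TCP orientation; "contact_force": force on the tool from outside, world axes, zero at the start; "wrist_torque": the same for the moment, N m; "opening": finger opening in m.
Only numpy, scipy, OpenCV 4.12 (cv2) and the standard library are available. Lean on these libraries where they do the work, as an engineer would, in place of code of your own. Each camera call takes 0.05 s, during which the arm holds its last target. There are 200 camera calls.

## Task

On the cutting mat lies a straightedge cutting guide, held by two captive bolts with T-bar knobs. Lock it: first turn the bolt next to the crosspiece (the head end) clockwise all the way to its end stop, then the T-bar bolt at the other end likewise, and let go. Leave the small round adjuster knob midway between them as it is set.

Things in the scene. Friction and masses are not known exactly. Their poses are not given: they have to be found in the camera images.
- guide: the cutting guide, fixed: an aluminium bar 56 mm wide, 330 mm long on a grey plate 80 mm wide, 18 mm high in all; at its +y end (the head) a dark steel crosspiece 160 x 24 mm, 22 mm high. Origin at the centre of its underside, 3 mm above the table on the green mat; x across the bar, y along it towards the crosspiece, z up. Lies at any yaw.
- head_bolt (a joint): First bolt, by the crosspiece: black T-bar grip 42 mm long, 14 mm thick on a 44 mm steel disc, its upright axis at guide x = 0, y = +85 mm. Grasp 55 mm above the guide's underside (grip top 62, disc top 32 mm). Rad, growing clockwise from above: 0 = grip along guide x (across the bar), 1.571 = end stop, grip along guide y (in line). Grip heading = guide yaw - value. Starts 0.15 to 0.55; light friction 0.06 N m, stays where left.
- tail_bolt (a joint): Second bolt, at the other end: black T-bar grip 42 mm long, 14 mm thick on a 44 mm steel disc, its upright axis at guide x = 0, y = -85 mm. Grasp 55 mm above the guide's underside (grip top 62, disc top 32 mm). Rad, growing clockwise from above: 0 = grip along guide x (across the bar), 1.571 = end stop, grip along guide y (in line). Grip heading = guide yaw - value. Starts 0.15 to 0.55; light friction 0.06 N m, stays where left.
- adjuster (a joint): leave alone: a round ribbed black knob 36 mm across, 20 mm high, at the guide's centre, its top 39 mm above the guide's underside. Value in rad, clockwise from above; starts at 0 and turns easily either way.

How it is judged:
On the way, in this order (a step that is already met when the one before it is completed fails the run):
1. the head bolt is turned home while the tail bolt is not yet (value of joint head_bolt above 1.39 rad and value of joint tail_bolt below 0.9 rad), for 0.2 s.
2. the tail bolt is turned home too (value of joint each of head_bolt, tail_bolt above 1.39 rad), for 0.2 s.
At the end, for the whole second after the job is handed in: Both T-bar bolts stand within about 10 degrees (0.18 rad) of their end stop at 1.571 rad, the head bolt having been turned home first, and the round adjuster is within 0.17 rad (10 degrees) of where it was (all of step 2 and value of joint adjuster between -0.17 and 0.17 rad); the robot touches nothing.
It fails at once if the tail bolt is turned (past 0.9 rad) before the head bolt is home (value of joint tail_bolt above 0.9 rad and value of joint head_bolt below 1.39 rad).
It fails at once if the round adjuster is turned by more than 0.17 rad (value of joint adjuster above 0.17 rad or value of joint adjuster below -0.17 rad).
It also fails if it takes over 42 s, if anything falls off the work surface, if the arm or the gripper's body presses on something with over 40 N, if the wrist force passes 120 N, or if a joint passes its speed limit or range.

## Working session

There is one attempt and no reset: what is moved stays moved. The work goes in short steps, Python scripts to look and compute and a shell command to move; the robot and the scene stay as the last step left them, time stands still between calls to the robot, and variables do not carry over. Pictures are saved under pics/ and viewed, about 8 in all and at most 12, crops included, and the job is handed in when it is done.

```bash
mkdir -p pics; ls; python3 - <<'E'
from workcell import arm
import cv2,json
s=arm.state();print(s['time_s'],s['ee_pos'],s['tcp_rot'],s['opening'])
for n in("top","scene","wrist"):
    print(n,arm.get_calibration(n))
im=arm.get_image("top");cv2.imwrite("pics/top1.png",im[:,:,::-1])
E
```

```text
pics
0.0 [0.21758959 0.58537784 0.22184401] [ 0.69648937 -0.12517672  0.12505863 -0.69540901] 0.08797274010432068
top {'fov_y': 56.99263736277841, 'cx': 322.5223150830459, 'cy': 233.28103851044636, 'rvec': array([ 2.1790059 , -2.12623413,  0.21711338]), 'tvec': array([-0.0219336 ,  0.55133204,  0.62330768])}
scene {'fov_y': 43.11355130317678, 'cx': 320.01360966800326, 'cy': 237.03848870702967, 'rvec': array([ 1.66411661,  1.7255694 , -0.79172743]), 'tvec': array([ 0.01565227, -0.31122699,  1.13744182])}
wrist {'fov_y': 65.70646984690485, 'cx': 321.1477284031345, 'cy': 235.4700872616626, 'mount': array([[ 4.57502790e-04,  9.64423030e-01,  2.64363406e-01,
        -7.27025389e-02],
       [ 1.72260127e-04, -2.64363506e-01,  9.64423095e-01,
        -1.62685935e-01],
       [ 9.99999881e-01, -3.95686983e-04, -2.87078676e-04,
        -1.03427287e-03],
       [ 0.00000000e+00,  0.00000000e+00,  0.00000000e+00,
         1.00000000e+00]])}
```

View pics/top1.png

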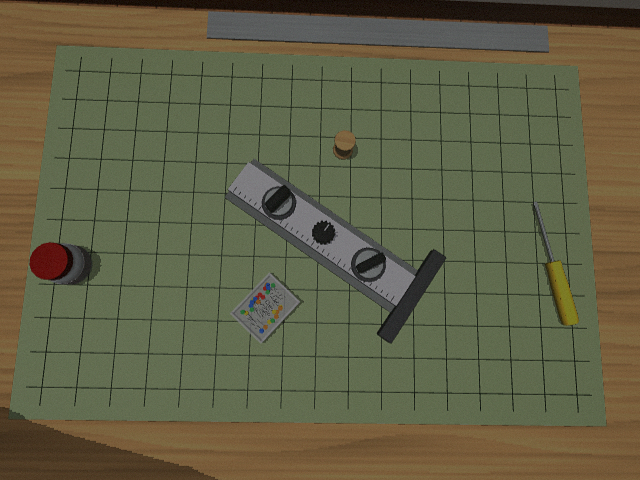

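The top view shows the guide running diagonally: tail bolt grip at about (278,199), adjuster at (323,232), head bolt grip at (371,264), and the crosspiece at (412,296).

```bash
cat > h.py <<'E'
from workcell import arm
import numpy as np, cv2
from scipy.spatial.transform import Rotation as R
from scipy.optimize import least_squares
def ray(n,px,s=None):
    c=arm.get_calibration(n); f=240/np.tan(np.radians(c['fov_y']/2))
    p=np.array([(px[0]-c['cx'])/f,(px[1]-c['cy'])/f])
    if n=='wrist':
        s=s or arm.state(); r=np.hypot(*p)
        d=np.r_[p/r*np.sin(r),np.cos(r)]; T=R.from_quat(s['tcp_rot']).as_matrix(); M=c['mount']
        return np.array(s['ee_pos'])+T@M[:3,3], T@M[:3,:3]@d
    m=cv2.Rodrigues(c['rvec'])[0]
    return -m.T@c['tvec'], m.T@np.r_[p,1]
def at(n,px,z,s=None):
    o,d=ray(n,px,s); return (o+d*(z-o[2])/d[2])[:2]
def tool(g,heading_z,z,s=None):
    "shift (mm, tool axes) and turn (deg) from present pose to xy g, height z, tool pointing down, jaw axis along heading_z"
    s=s or arm.state(); T=R.from_quat(s['tcp_rot']); out=[]
    for h in(heading_z,heading_z+np.pi):
        Z=np.array([np.cos(h),np.sin(h),0]);Y=np.array([0,0,-1.]);X=np.cross(Y,Z)
        G=R.from_matrix(np.c_[X,Y,Z])
        out.append(((T.inv()*G).as_rotvec(degrees=True)).round(1))
    print('shift',(T.inv().apply(np.r_[g,z]-s['ee_pos'])*1e3).round(1),'turn',out[0],'or',out[1])
E
python3 - <<'E'
from h import *
a=at('top',(323,232),.042);h=at('top',(370,263),.063);t=at('top',(277.5,199),.063);c=at('top',(412,296),.022)
print(a,h,t,c,np.linalg.norm(h-t),(h+t)/2)
d=h-t;print('yaw',np.degrees(np.arctan2(d[1],d[0]))-90)
for p,q in(((358,271),(385,257)),((267,210),(289,188))):
    u=at('top',q,.063)-at('top',p,.063);print('grip',np.degrees(np.arctan2(u[1],u[0])),np.linalg.norm(u))
im=arm.get_image("top")[165:305,235:455,::-1];cv2.imwrite("pics/c.png",cv2.resize(im,None,fx=3.6,fy=3.6,interpolation=2))
print(R.from_quat(arm.state()['tcp_rot']).as_matrix().round(3))
E
```

```text
[ 0.55429375 -0.00922611] [ 0.50668642 -0.07822077] [0.59857496 0.06024001] [ 0.46136593 -0.14950058] 0.16617728687321207 [ 0.55263069 -0.00899038]
yaw -213.56996519268483
grip -61.49425529679277 0.04508534020019427
grip -42.18491015467477 0.04662641121554157
[[ 0.937 -0.     0.348]
 [-0.348 -0.001  0.937]
 [ 0.    -1.    -0.001]]
```

View pics/c.png

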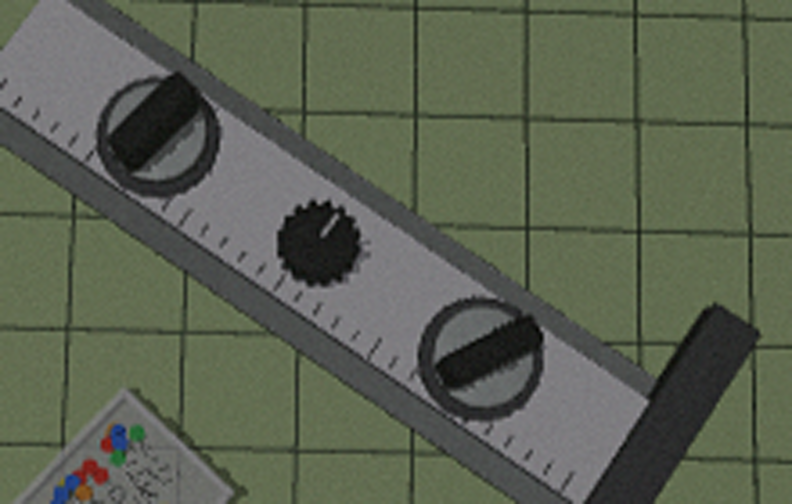

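The crop confirms it: head grip centre at full-image (371.1,262.8), tail (278.1,199.2), adjuster (323.6,232.3) with its mark pointing up and to the right. Values are about 0.49 (head) and 0.15 (tail). Next I work out the approach to the head bolt.

```bash
python3 - <<'E'
from h import *
g=at('top',(371.1,262.8),.063);print(g)
tool(g,np.radians(28.5),.15)
E
```

```text
[ 0.50702043 -0.07983688]
shift [ 503.    72.7 -522.7] turn [ 0.1 41.1  0. ] or [ 0.000e+00 -1.389e+02 -1.000e-01]
```

```bash
python3 -m pendant '[[[503,60,-523],[0,41,0]],[[503,60,-523],[0,41,0]],[[503,60,-523],[0,41,0]],[[503,60,-523],[0,41,0]],[[503,60,-523],[0,41,0]],[[503,60,-523],[0,41,0]],[[503,60,-523],[0,41,0]],[[503,60,-523],[0,41,0]],[[503,60,-523],[0,41,0]],[[503,60,-523],[0,41,0]],[[503,60,-523],[0,41,0]],[[503,60,-523],[0,41,0]],[[503,60,-523],[0,41,0]],[[503,60,-523],[0,41,0]],[[503,60,-523],[0,41,0]],[[503,60,-523],[0,41,0]]]' 44
python3 - <<'E'
from h import *
s=arm.state();print(s['time_s'],s['ee_pos'],R.from_quat(s['tcp_rot']).as_matrix().round(3)[:,2])
cv2.imwrite("pics/w1.png",arm.get_image("wrist")[:,:,::-1])
E
```

```text
time_s: 2.1
ee_pos: [0.5069, -0.0784, 0.1628]
tcp_rot: [-0.608, 0.36, -0.36, 0.609]
contact_force: [-0.6, 0.7, -0.2]
opening: 0.0439
2.1 [ 0.50694196 -0.07837906  0.16277654] [0.877 0.481 0.   ]
```

View pics/w1.png

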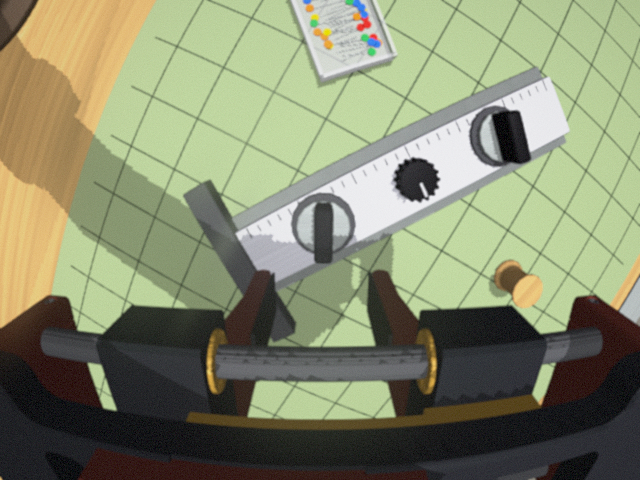

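The wrist view shows the head grip vertical in the image at column 323, rows 203–263 (already parallel to the pads). Its disc centre is at about (323,224), and the tail disc centre is near (500,137).

```bash
python3 - <<'E'
from h import *
h=at('wrist',(323,224),.033);t=at('wrist',(500,136.5),.033)
print(h,t,np.linalg.norm(h-t),at('wrist',(416,181),.042))
d=h-t;print(np.degrees(np.arctan2(d[1],d[0])))
a,b=at('wrist',(324.5,204),.065),at('wrist',(323,240),.065);print(a,b,np.linalg.norm(a-b))
tool(h,np.radians(28.5),.039);tool((a+b)/2,np.radians(28.5),.039)
E
```

```text
[ 0.5067037  -0.07722474] [0.60054621 0.06156037] 0.16753424748281187 [ 0.55270855 -0.00984447]
-124.06543055341729
[ 0.49674868 -0.05715719] [ 0.50863724 -0.08104402] 0.026681795715871023
shift [ -1.3 123.8   0.3] turn [-0.   0.2 -0. ] or [  -0.  -179.8    0. ]
shift [-10.4 123.8   0.7] turn [-0.   0.2 -0. ] or [  -0.  -179.8    0. ]
```

```bash
python3 -m pendant '[[[0,60,0],[0,0,0]],[[0,100,0],[0,0,0]],[[0,124,0],[0,0,0]],[[0,124,0],[0,0,0]],[[0,124,0],[0,0,0]]]' 44
python3 -m pendant '[[[0,0,0],[0,0,0]],[[0,0,0],[0,0,0]],[[0,0,0],[0,0,0]],[[0,0,0],[0,0,0]],[[0,0,0],[0,0,0]],[[0,0,0],[0,0,0]]]' 5
```

```text
time_s: 2.78
ee_pos: [0.5074, -0.0795, 0.0395]
tcp_rot: [-0.608, 0.361, -0.361, 0.608]
contact_force: [0.2, 0.2, 0.2]
opening: 0.0435
time_s: 3.52
ee_pos: [0.5088, -0.0787, 0.0392]
tcp_rot: [-0.607, 0.36, -0.361, 0.609]
contact_force: [4.4, 2.9, -1.3]
opening: 0.0139
```

```bash
python3 -m pendant '[[[0,0,2],[0,8,0]],[[0,0,2],[0,16,0]],[[0,0,2],[0,24,0]],[[0,0,2],[0,32,0]],[[0,0,2],[0,40,0]],[[0,0,2],[0,48,0]],[[0,0,2],[0,55,0]],[[0,0,2],[0,60,0]],[[0,0,2],[0,63,0]],[[0,0,2],[0,63,0]],[[0,0,2],[0,63,0]]]'
python3 - <<'E'
from h import *
s=arm.state();z=R.from_quat(s['tcp_rot']).as_matrix()[:,2];print(np.degrees(np.arctan2(z[1],z[0])),s['wrist_torque'],s['contact_force'])
E
```

```text
time_s: 4.9
ee_pos: [0.5082, -0.0786, 0.0391]
tcp_rot: [-0.331, 0.626, -0.625, 0.33]
contact_force: [-4.3, 0.8, 8.6]
opening: 0.0143
-34.30159419533296 [-0.01294483  0.94167887  0.60939666] [-4.30695078  0.83672846  8.60299038]
```

Wrist torque about z of 0.61 N m at the expected heading means the head bolt is against its stop. Now release and rise.

```bash
python3 -m pendant '[[[0,0,0],[0,0,0]],[[0,0,0],[0,0,0]],[[0,0,0],[0,0,0]],[[0,0,0],[0,0,0]],[[0,-60,0],[0,0,0]],[[0,-110,0],[0,0,0]],[[0,-120,0],[0,0,0]],[[0,-120,0],[0,0,0]]]' 44
python3 - <<'E'
from h import *
print(arm.state()['ee_pos'])
tool((.602,.062),np.radians(47.8),.16)
E
```

```text
time_s: 5.9
ee_pos: [0.509, -0.0782, 0.1587]
tcp_rot: [-0.33, 0.625, -0.625, 0.331]
contact_force: [0.5, -0.5, -0.2]
opening: 0.044
[ 0.5089861  -0.07818954  0.15869876]
shift [-168.2   -1.1   -2.3] turn [ -0.1 -82.1  -0. ] or [ 0.  97.9 -0.1]
```

```bash
python3 -m pendant '[[[-168,0,-2],[0,-82,0]],[[-168,0,-2],[0,-82,0]],[[-168,0,-2],[0,-82,0]],[[-168,0,-2],[0,-82,0]],[[-168,0,-2],[0,-82,0]],[[-168,0,-2],[0,-82,0]],[[-168,0,-2],[0,-82,0]],[[-168,0,-2],[0,-82,0]],[[-168,0,-2],[0,-82,0]],[[-168,0,-2],[0,-82,0]],[[-168,0,-2],[0,-82,0]]]' 44
python3 - <<'E'
from h import *
s=arm.state();z=R.from_quat(s['tcp_rot']).as_matrix()[:,2];print(s['ee_pos'],np.degrees(np.arctan2(z[1],z[0])))
cv2.imwrite("pics/w2.png",arm.get_image("wrist")[:,:,::-1])
E
```

```text
time_s: 7.28
ee_pos: [0.6018, 0.0612, 0.1581]
tcp_rot: [0.659, -0.256, 0.256, -0.659]
contact_force: [0.3, -0.1, 0.4]
opening: 0.0438
[0.60178933 0.06117736 0.15808348] 47.53373453395228
```

View pics/w2.png

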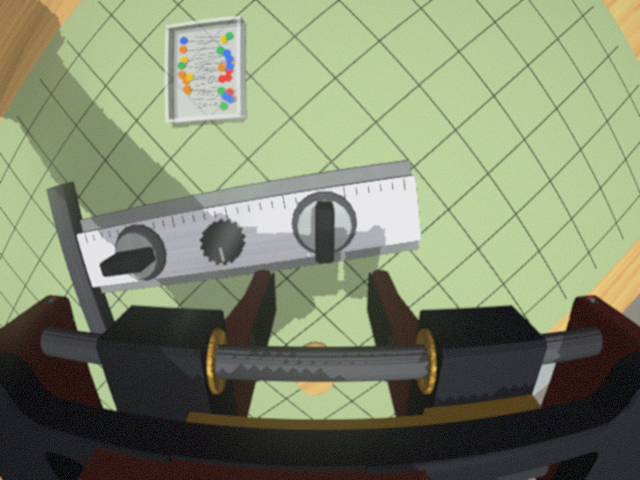

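The head grip now lies in line with the bar, around (128,262). The tail grip is vertical at column 324 with its disc at (323,222), which is aligned with the jaws. Descending.

```bash
python3 -m pendant '[[[0,60,1],[0,0,0]],[[0,100,1],[0,0,0]],[[0,119,1],[0,0,0]],[[0,119,1],[0,0,0]],[[0,119,1],[0,0,0]]]' 44
python3 -m pendant '[[[0,0,0],[0,0,0]],[[0,0,0],[0,0,0]],[[0,0,0],[0,0,0]],[[0,0,0],[0,0,0]],[[0,0,0],[0,0,0]],[[0,0,0],[0,0,0]]]' 5
```

```text
time_s: 7.95
ee_pos: [0.6039, 0.0619, 0.0412]
tcp_rot: [-0.659, 0.255, -0.256, 0.66]
contact_force: [0.3, 0.8, 0.1]
opening: 0.0441
time_s: 8.7
ee_pos: [0.6035, 0.0626, 0.0401]
tcp_rot: [-0.659, 0.255, -0.256, 0.66]
contact_force: [1.9, 3.2, 2.9]
opening: 0.0141
```

```bash
python3 -m pendant '[[[0,0,1],[0,8,0]],[[0,0,1],[0,16,0]],[[0,0,1],[0,24,0]],[[0,0,1],[0,32,0]],[[0,0,1],[0,40,0]],[[0,0,1],[0,48,0]],[[0,0,1],[0,56,0]],[[0,0,1],[0,64,0]],[[0,0,1],[0,72,0]],[[0,0,1],[0,79,0]],[[0,0,1],[0,82,0]],[[0,0,1],[0,82,0]],[[0,0,1],[0,82,0]]]'
python3 - <<'E'
from h import *
s=arm.state();z=R.from_quat(s['tcp_rot']).as_matrix()[:,2];print(np.degrees(np.arctan2(z[1],z[0])),s['wrist_torque'],s['contact_force'])
E
```

```text
time_s: 10.32
ee_pos: [0.6014, 0.0624, 0.0401]
tcp_rot: [-0.331, 0.626, -0.624, 0.329]
contact_force: [-7.4, 1.3, 12.8]
opening: 0.0139
-34.33397310431977 [0.21912464 1.63135383 0.53203529] [-7.3530796   1.25631576 12.78530617]
```

Same heading and stop torque as the head bolt. Release, rise, and check from above.

```bash
python3 -m pendant '[[[0,0,0],[0,0,0]],[[0,0,0],[0,0,0]],[[0,0,0],[0,0,0]],[[0,0,0],[0,0,0]],[[0,-60,0],[0,0,0]],[[0,-110,0],[0,0,0]],[[-50,-140,0],[0,0,0]],[[-100,-140,0],[0,0,0]],[[-150,-140,0],[0,0,0]],[[-150,-140,0],[0,0,0]],[[-150,-140,0],[0,0,0]]]' 44
python3 - <<'E'
from h import *
im=arm.get_image("top")[165:305,235:455,::-1];cv2.imwrite("pics/w3.png",cv2.resize(im,None,fx=3.6,fy=3.6,interpolation=2))
im=arm.get_image("wrist");cv2.imwrite("pics/w4.png",im[:,:,::-1])
E
```

```text
time_s: 11.7
ee_pos: [0.6877, 0.1853, 0.1792]
tcp_rot: [0.33, -0.625, 0.626, -0.329]
contact_force: [-0.3, 0.5, 0.2]
opening: 0.0442
```

View pics/w3.png

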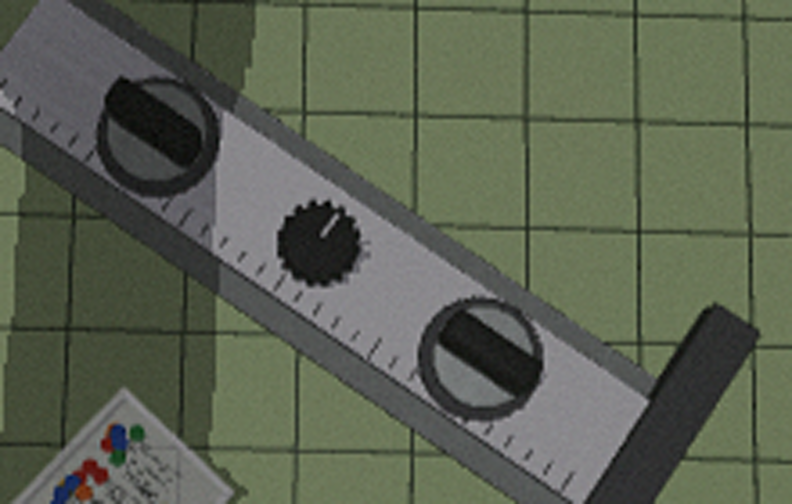

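View pics/w4.png

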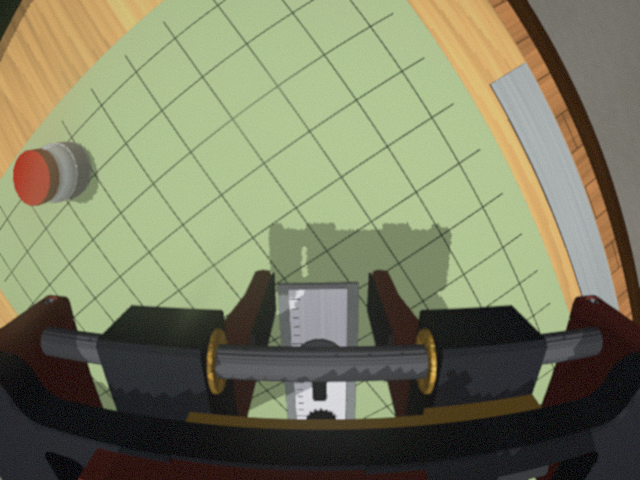

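The top crop shows both grips in line with the bar: tail at about (155,122) and head at about (490,353). The adjuster mark is unchanged at (330,222). The wrist view shows the gripper clear of everything.

```bash
python3 -c "
from workcell import arm
print(arm.finish_job())"
```

```text
the job is handed in; nothing more can be done
None
```

I turned the head bolt clockwise to its end stop, then the tail bolt. I let go, moved the arm clear and handed the job in at about 12 s of the 42 s allowed.

- **End stops:** both bolts stopped at the same jaw heading, about -34.3°, against the -33.6° I expected. The wrist torque there was 0.61 N m (head) and 0.53 N m (tail), well above the 0.06 N m friction.
- **Final top picture:** both grips lie in line with the bar. By eye the head grip's edges are 2–3° off the bar's edge and the tail's under 1°, within the 10° tolerance. The adjuster's mark had not moved.
- **Arm clear:** the gripper was touching nothing, with contact force near zero.

No check failed. My position estimates differed by 1–3 mm between cameras, and I corrected for this while gripping.

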